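Fit the tube rotor on its drive hub and hold it down

ROBOT

A 6-joint arm with a two-finger parallel gripper is mounted at the origin on the work surface. World frame = base frame: x ahead of the robot, y to its left, z up, the work surface at z = 0. Lengths are in m, angles in rad, forces in N, time in s.
With the tool pointing down it reaches from about 0.425 to 0.95 m from the base axis. Payload 3.5 kg.
Tool frame: the origin (TCP) lies midway between the tips of the shut fingers; the grasp point (between the pads) lies 19 mm behind it; z points along the fingers, y is the line along which they close (so a half turn about z gives the same grasp; the last joint's range is limited). The gripper opens to 85 mm and grips with 20 to 120 N. Pads are 22 mm wide; open, the fingers measure 114 mm over their backs; the gripper's body (76 mm by 85 mm) begins 54 mm behind the grasp point. The pads swing forward as they close: fully open they stand 13 mm farther back than shut.
Start: joints at [-1.491, 0.286, 1.577, -0, 1.279, -0.15], TCP at [0.154, -0.657, 0.209] pointing down, gripper open.
Joint ranges: [-2.77, 2.77], [-0.9, 2.22], [0.21, 2.48], [-1.53, 4.67], [0.24, 2.81], [-2.84, 2.84]. Speed limits (rad/s): [2.79, 2.79, 3.14, 3.14, 3.14, 3.14].

INTERFACE

Orientations are given as a unit quaternion [x, y, z, w].
In Python, from plant import get_state, read_camera, ctrl gives the robot as it stands.
- The arm moves only by the shell command python3 -m crank 'ROWS' [FORCE]. ROWS is JSON, a list of rows, each a list of 3 entries, a list of its own where there are three numbers: the shift along the tool's x, y, z in mm, then the turn about the tool's z in degrees, then the closure in counts, from 0 (fully open) to 255 (shut). In form: [[[tx, ty, tz], yaw, claw], ...]. A call has 1 to 10 rows; each row is the pose to reach, as a shift and turn from the pose commanded when the call began, along the tool's axes at that moment; what a row does not reach only later rows make up. A row lasts 1/10 s, in which the tool goes at most 50 mm and 8.59 degrees, less where a joint would pass 70% of its speed; a pose out of reach is approached as far as the arm can. A call with a gripper value outside its range is refused whole. The fingers move at their own pace and stop on an object; FORCE is the grip in N (left out, the last holds). Time passes only in rows, so rows that repeat a pose let the fingers close. It gives the time, the measured TCP pose, the force, the opening and the grip force at its end, in the units of the state.
- get_state(): the state, without advancing time (a new reading comes with each control period).
- read_camera(name): name is "scene" or "top" or "wrist"; returns a dict with "frame" (400x640x3 uint8, blue, green, red), "range_z" (400x640 float32, m along the optical axis (not along the pixel's ray), 0 where there is no reading), "vfov" (degrees; the focal length in pixels is half the picture's height over the tangent of half this angle, whatever the lens; pixels are square), "cx", "cy" (the principal point, pixels), "origin" and "orientation" of the camera in the world. Camera axes: x right, y down, z forward; pixel columns grow to the right and rows downward; lengths in m; the calibration is good to about 2 mm. The wrist camera is an equidistant fisheye: a pixel r from the principal point sees the ray r / f radians off the axis. A picture is of the moment at which its call begins.
- ctrl.sign_off(): hands the job in; it is judged then, once.
The state is a dict: "time": time; "qpos": joint angles; "dq": joint speeds; "joint_efforts": joint torques, N m; "eef_pos": TCP position; "tcp_rot": TCP orientation; "contact_force": force on the tool from outside, world axes, zero at the start; "wrist_torque": the same for the moment, N m; "opening": opening from 0.0 (shut) to 1.0 (fully open); "finger_force": force on a finger pad.
Only numpy, scipy, OpenCV 4.12 (cv2) and the standard library are available. Lean on these libraries where they do the work, as an engineer would, in place of code of your own. Each camera call takes 0.05 s, during which the arm holds its last target. There are 200 camera calls.

TASK

Swing the locking lever on the mixer base fully open, away from the hub. Then take the tube rotor out of its stand by its grip, push its keyed shaft into the hub, turning it until the key slips into the keyway, and keep pushing against the spring until the disc sits flush on the hub. Finish still gripping the rotor and pressing it down flush (a colleague will fit the screw), with the lever still open and the racks, tip box and bottle left where they were.

Things in the scene. Friction and masses are not known exactly. Their poses are not given: they have to be found in the camera images.
- unit: Mixer base: white box 200 x 160 mm, top face 50 mm above the bench, fixed. Origin at the centre of its underside. The hub stands on its top at (-30, 0) mm and the lever's pivot post at (+40, 0) mm in its own axes; z is up. Reads position and yaw.
- lever (a joint): Steel locking lever on a vertical pivot on the mixer base, lying across the mouth of the hub. 0 = pointing from the pivot along the base's -x, knob over the hub's axis; grows anticlockwise seen from above (knob goes towards the base's -y) up to the stop at 1.75 rad = fully open. Stays where it is left; starts between 0 and 0.3. About 1 N at the knob turns it. Arm 16 mm wide, 8 mm thick, its underside 5 mm above the hub's mouth.
- lever_knob (a point): Point on the axis of the lever's upright round knob (black, 16 mm diameter, 70 mm from the pivot axis), 123 mm above the bench: the knob runs from 20 mm below this point, where it leaves the arm, to 14 mm above it.
- lever_hinge (a point): Point on the lever's vertical pivot axis, at the height of lever_knob.
- hub: Steel drive hub standing on the mixer base: an upright ring 48 mm across, 40 mm tall, that never turns. Origin at the centre of its mouth (top rim, 90 mm above the bench); z up; +x points along the keyway, an open slot 9 mm wide reaching 17.5 mm from the axis, in the wall of a 22 mm bore. The hub's yaw differs from the base's.
- ejector (a joint): Spring plunger in the bore: 0 = up, its face 26 mm below the mouth; grows downwards; 10 mm when the rotor is fully home. Spring force on the shaft 4.8 N at 0, about 10.8 N at home; it lifts a rotor that is let go.
- rotor: Loose tube rotor, 150 to 310 g: aluminium disc 76 mm across, 12 mm thick, eight tube holes, a grip on top, and a steel shaft 20 mm in diameter reaching 36 mm below the disc (end chamfered). Origin at the centre of the disc's underside, z up; +x points to the key. Fully home = origin and x axis on the hub's origin and x axis.
- rotor_key (a point): Bottom end of the shaft's key, which is 6 mm wide, stands out 5.5 mm on the rotor's +x side and runs from the disc to 24 mm below it (the lowest 12 mm of the shaft are plain). A small raised rib on the disc's top near its edge lies over the key. While the key still rests on the hub's rim the disc is 24 mm above the mouth.
- rotor_grip (a point): Middle of the gripping zone of the rotor's flat grip, 38 mm above the disc's underside on the axis. The grip is 14 mm thick (along the rotor's y), 36 mm long (along x) and runs from 12 to 53 mm above the disc's underside.
- stand: White block 90 x 90 x 50 mm, fixed, with a 36 mm round hole in which the rotor's shaft hangs at the start; the disc rests on its top. Origin at the centre of its underside.
- low_rack: Bystander: low orange tube rack 90 x 140 mm, 28 mm tall, 49 mm with tubes; origin under its centre.
- tall_rack: Bystander: green tube rack 80 x 80 mm, 45 mm tall, 66 mm with tubes; origin under its centre.
- tip_box: Bystander: clear pipette-tip box 120 x 85 mm, 64 mm tall with tips; origin under its centre.
- reagent: Bystander: amber bottle, 60 mm diameter, 120 mm tall; origin under its centre.
Not all that is in view belongs to the job. What is shaped like the rotor but blue, purple or red is not meant.

How it is judged:
On the way, in this order (a step that is already met when the one before it is completed fails the run):
1. the lever is swung open (past 1.35 rad) (value of joint lever above 1.35 rad), for 0.2 s.
2. the key has slipped into the keyway: the rotor is upright in the hub, its disc less than 19 mm above the mouth (z of rotor in the frame of hub below 0.019 m and horizontal distance between rotor and hub below 0.004 m and angle between the x axis of rotor and the x axis of hub, either way round below 0.3 rad), for 0.05 s.
At the end, for the whole second after the job is handed in: Disc within 2 mm of the hub's mouth, centred within 3 mm, upright within 0.06 rad, key in the keyway, plunger down over 7.5 mm; fingers still on the grip (over 2 N, grasp point within 30 mm of its middle); lever past 1.35 rad; rotor at rest (z of rotor in the frame of hub below 0.002 m and horizontal distance between rotor and hub below 0.003 m and angle between the x axis of rotor and the x axis of hub, either way round below 0.3 rad and angle between rotor's own z axis and vertical below 0.06 rad and value of joint ejector above 0.0075 m and contact force between the fingers and rotor above 2 N and distance between the grasp point and rotor_grip below 0.03 m and value of joint lever above 1.35 rad and linear speed of rotor below 0.01 m/s); the arm keeps its last pose, push and grip.
It fails at once if the low rack is shifted by more than 30 mm (distance of low_rack from where it was at the start of the episode above 0.03 m).
It fails at once if the tall rack is shifted by more than 30 mm (distance of tall_rack from where it was at the start of the episode above 0.03 m).
It fails at once if the tip box is shifted by more than 30 mm (distance of tip_box from where it was at the start of the episode above 0.03 m).
It fails at once if the bottle is shifted by more than 30 mm (distance of reagent from where it was at the start of the episode above 0.03 m).
It also fails if it takes over 58 s, if anything falls off the work surface, if the arm or the gripper's body presses on something with over 40 N, if the wrist force passes 120 N, or if a joint passes its speed limit or range.

## Working session

There is one attempt and no reset: what is moved stays moved. The work goes in short steps, Python scripts to look and compute and a shell command to move; the robot and the scene stay as the last step left them, time stands still between calls to the robot, and variables do not carry over. Pictures are saved under pics/ and viewed, at most 10 in all, crops included, and the job is handed in when it is done.

```bash
ls; mkdir -p pics; cat > h.py <<'E'
import numpy as np, cv2, pickle
from scipy.spatial.transform import Rotation as R
from plant import get_state, read_camera, ctrl
def cam(n):
    c=read_camera(n); pickle.dump(c,open(f'{n}.pkl','wb')); return c
def load(n): return pickle.load(open(f'{n}.pkl','rb'))
def rays(c,u,v):
    f=200/np.tan(np.radians(c['vfov'])/2)
    x=(np.asarray(u,float)-c['cx'])/f; y=(np.asarray(v,float)-c['cy'])/f
    return x,y
def world(c,fish=False):
    v,u=np.mgrid[0:400,0:640]; x,y=rays(c,u,v); z=c['range_z']
    if fish:
        r=np.hypot(x,y)+1e-9; k=np.tan(np.minimum(r,1.5))/r; x,y=x*k,y*k
    p=np.stack([x*z,y*z,z],-1)
    return p@R.from_quat(c['orientation']).as_matrix().T+np.array(c['origin'])
E
python3 - <<'E'
from h import *
for n in('top','scene'):
    c=cam(n); cv2.imwrite(f'pics/{n}1.png',c['frame']); print(n,c['vfov'],c['cx'],c['cy'],c['origin'],c['orientation'])
print(get_state())
E
```

```text
pics
top 43.84450116070327 322.1618107442317 200.63036926352558 [ 0.31601498 -0.02628787  1.49006205] [ 0.70746885 -0.69962414  0.06797043 -0.07344327]
scene 56.158129111310885 318.34111483624315 197.90577219791797 [1.19112096 0.46296014 0.70243014] [ 0.38989529  0.80871051 -0.39709498 -0.19048503]
{'time': 0.1, 'qpos': array([-1.49100848e+00,  2.87159573e-01,  1.57806356e+00, -9.92818463e-06,
        1.27860154e+00, -1.49975281e-01]), 'dq': array([-0.00015303, -0.00156037, -0.00365642, -0.00031861, -0.0002871 ,
       -0.00076766]), 'joint_efforts': array([ 4.43169283e-04, -4.07298124e+01, -2.93697435e+01, -1.67579019e-04,
        3.41789892e-03, -4.43842211e-06]), 'eef_pos': array([ 0.15371858, -0.65658748,  0.20751271]), 'tcp_rot': array([ 9.93407584e-01,  1.14630387e-01,  3.44077103e-05, -1.11548864e-03]), 'contact_force': array([ 0.29663552,  0.24898062, -0.37402174]), 'wrist_torque': array([-0.00275824,  0.00682589, -0.01626999]), 'finger_force': 0.0, 'opening': 1.002699508075725}
```

View pics/top1.png

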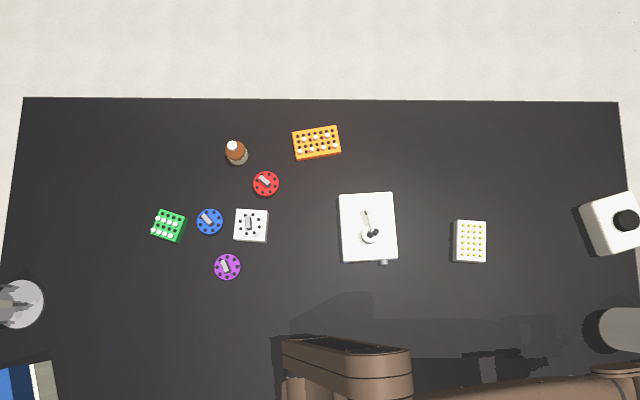

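View pics/scene1.png

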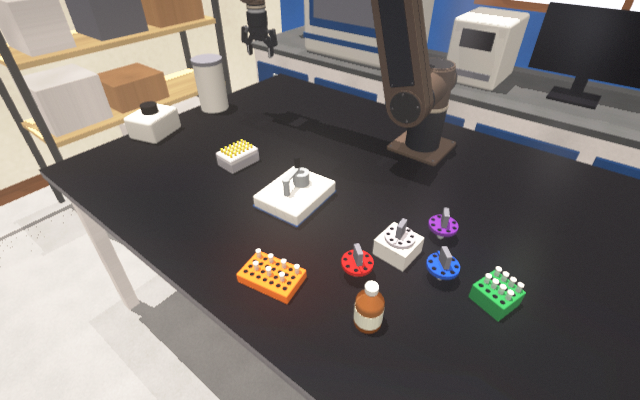

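Top view: the mixer base is at (368,227) with its hub and lever around (370,235). The rotor candidates are the silver one in the white stand (250,225), blue (210,222), red (266,184) and purple (228,267). Only the silver one is uncoloured and in a stand, so it is the one meant. I'll enlarge it to confirm and measure.

```bash
python3 - <<'E'
from h import *
c=load('top'); W=world(c)
f=c['frame']
a=cv2.resize(f[195:255,220:280],(400,400),interpolation=cv2.INTER_CUBIC)
b=cv2.resize(f[185:270,330:405],(353,400),interpolation=cv2.INTER_CUBIC)
cv2.imwrite('pics/crop1.png',np.hstack([a,b]))
def stat(n,m):
    p=W[m]; xy=p[:,:2].astype(np.float32); r=cv2.minAreaRect(xy); print(n,m.sum(),p.mean(0).round(4),[np.round(q,4) for q in r])
v,u=np.mgrid[0:400,0:640]; z=W[...,2]
box=lambda u0,u1,v0,v1:(u>=u0)&(u<u1)&(v>=v0)&(v<v1)
B=box(325,410,180,275); S=box(225,275,200,250)
stat('base top',B&(abs(z-.05)<.006)); stat('hub+',B&(abs(z-.09)<.006)); stat('lever',B&(z>.095)&(z<.11)); stat('knob',B&(z>.118)); 
stat('stand',S&(abs(z-.05)<.005)); stat('disc',S&(abs(z-.062)<.005));stat('grip',S&(z>.085))
for n,m in(('low',box(285,345,120,165)),('tall',box(145,192,203,248)),('tip',box(448,492,214,268)),('bot',box(220,250,135,168)),('blue',box(195,225,206,238)),('red',box(250,282,168,200)),('pur',box(212,244,252,282))): stat(n,m&(z>.02)); print(W[m][:,2].max())
E
```

```text
base top 3047 [ 0.5344 -0.1481  0.0497] [array([ 0.535 , -0.1489]), array([0.2015, 0.1599]), np.float64(4.3685)]
hub+ 134 [ 0.5026 -0.1466  0.0896] [array([ 0.5035, -0.1478]), array([0.0461, 0.04  ]), np.float64(47.56)]
lever 155 [ 0.5512 -0.1514  0.1029] [array([ 0.5432, -0.1504]), array([0.0346, 0.0861]), np.float64(86.0364)]
knob 57 [ 0.4201 -0.1002  0.7526] [array([ 0.4137, -0.0996]), array([0.0136, 0.2439]), np.float64(56.3308)]
stand 371 [0.5331 0.1935 0.0501] [array([0.5354, 0.1966]), array([0.0906, 0.0905]), np.float64(86.2173)]
disc 397 [0.5339 0.1952 0.0621] [array([0.534 , 0.1967]), array([0.0768, 0.0804]), np.float64(89.5521)]
grip 90 [0.4979 0.1583 0.3324] [array([0.427 , 0.0954]), array([0.3281, 0.0287]), np.float64(42.6369)]
low 1295 [0.7891 0.0063 0.0535] [array([ 0.5858, -0.0341]), array([0.5269, 0.1401]), np.float64(10.9173)]
1.4900620532971174
tall 808 [0.5278 0.4315 0.0639] [array([0.4508, 0.2199]), array([0.5553, 0.0822]), np.float64(69.732)]
1.4900620532971174
tip 1301 [ 0.4933 -0.4408  0.0594] [array([ 0.4469, -0.2557]), array([0.1377, 0.51  ]), np.float64(14.586)]
1.4900620532971174
bot 417 [0.744  0.2403 0.0878] [array([0.5552, 0.1063]), array([0.5437, 0.0597]), np.float64(35.2596)]
1.4900620532971174
blue 528 [0.5426 0.3136 0.0591] [array([0.4556, 0.1531]), array([0.4486, 0.0734]), np.float64(61.4145)]
1.4900620532971174
red 508 [0.657  0.1534 0.0621] [array([0.5002, 0.0894]), array([0.4286, 0.0745]), np.float64(22.281)]
1.4900620532971174
pur 550 [0.4106 0.2546 0.0644] [array([0.3858, 0.1303]), array([0.3348, 0.0743]), np.float64(78.5024)]
1.4900620532971174
```

View pics/crop1.png

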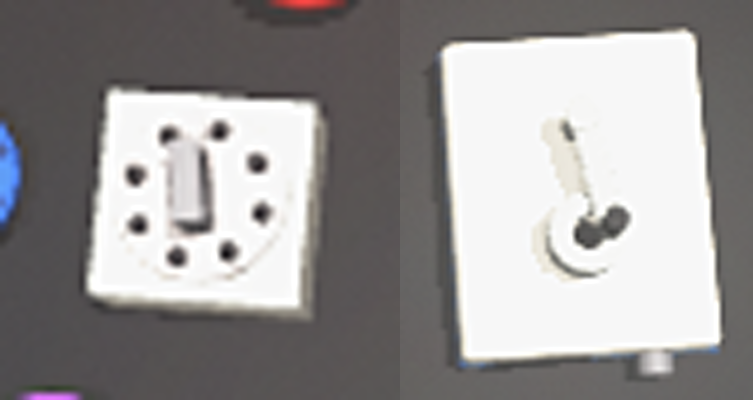

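The crop confirms it: a silver rotor in the white stand, with its grip at top pixel ~(249,222). Next I work out the knob position.

```bash
cat >> h.py <<'E'
def stat(n,W,m):
    p=W[m]
    if len(p)<4: print(n,len(p));return
    r=cv2.minAreaRect(p[:,:2].astype(np.float32)); print(n,m.sum(),p.mean(0).round(4),[np.round(q,4) for q in r])
def totool(x,y,z):
    s=get_state(); return (R.from_quat(s['tcp_rot']).inv().apply(np.array([x,y,z])-s['eef_pos'])*1000).round(1)
def toolyaw():
    "world heading of tool x and y axes (deg)"
    M=R.from_quat(get_state()['tcp_rot']).as_matrix(); return np.degrees([np.arctan2(M[1,0],M[0,0]),np.arctan2(M[1,1],M[0,1])]).round(2)
E
python3 - <<'E'
from h import *
c=load('top'); W=world(c);z=W[...,2]
v,u=np.mgrid[0:400,0:640]; box=lambda u0,u1,v0,v1:(u>=u0)&(u<u1)&(v>=v0)&(v<v1)
stat('knob',W,box(325,410,180,275)&(z>.115)&(z<.2)); stat('lever',W,box(325,410,180,275)&(z>.099)&(z<.108));stat('grip',W,box(225,275,200,250)&(z>.09)&(z<.2))
print(toolyaw(), totool(.505,-.155,.2))
E
```

```text
knob 31 [ 0.5075 -0.1622  0.1342] [array([ 0.5081, -0.1627]), array([0.0137, 0.0131]), np.float64(26.7876)]
lever 132 [ 0.5507 -0.1517  0.103 ] [array([ 0.545 , -0.1517]), array([0.0848, 0.0211]), np.float64(10.6578)]
grip 70 [0.5348 0.1957 0.1018] [array([0.5345, 0.1962]), array([0.0348, 0.0147]), np.float64(7.2806)]
[ 13.16 -76.84] [ 456.3 -408.4    8.6]
```

```bash
python3 -c "
from h import *
print(totool(.507,-.1625,.2),totool(.507,-.1625,.108))"
python3 -m crank '[[[45,-40,0],0,0],[[90,-82,2],0,0],[[130,-120,4],0,0],[[170,-157,5],0,0],[[207,-190,6],0,0],[[243,-224,6],0,0],[[279,-257,7],0,0],[[315,-290,7],0,0],[[351,-323,7],0,0],[[387,-356,7],0,0]]' 20
```

```text
[ 456.5 -400.6    8.5] [ 456.5 -400.4  100.5]
time: 1.1
eef_pos: [0.4354, -0.2418, 0.2016]
tcp_rot: [0.993, 0.115, -0.0, -0.0]
contact_force: [0.0, -0.4, -0.0]
opening: 0.998
finger_force: 0.0
```

```bash
python3 -m crank '[[[35,-22,0],0,0],[[60,-38,0],0,0],[[69,-44,0],0,0],[[69,-44,0],0,0],[[69,-44,0],0,0],[[69,-44,0],0,0]]'
python3 - <<'E'
from h import *
print(totool(.507,-.1625,.109),toolyaw())
c=cam('wrist'); cv2.imwrite('pics/w1.png',c['frame']); W=world(c,True); z=W[...,2]
near=np.hypot(W[...,0]-.507,W[...,1]+.1625)<.06
stat('knob',W,near&(z>.128)&(z<.142)); stat('hub',W,near&(abs(z-.09)<.004))
E
```

```text
time: 1.7
eef_pos: [0.4913, -0.1863, 0.2017]
tcp_rot: [0.994, 0.114, -0.0, 0.0]
contact_force: [0.0, -0.3, -1.3]
opening: 0.998
finger_force: 0.0
[ 20.8 -19.7  92.6] [ 13.07 -76.93]
knob 349 [ 0.5085 -0.163   0.1366] [array([ 0.5081, -0.163 ]), array([0.0157, 0.0146]), np.float64(13.8993)]
hub 1111 [ 0.5036 -0.1446  0.0904] [array([ 0.5045, -0.1497]), array([0.0491, 0.0454]), np.float64(68.9182)]
```

View pics/w1.png

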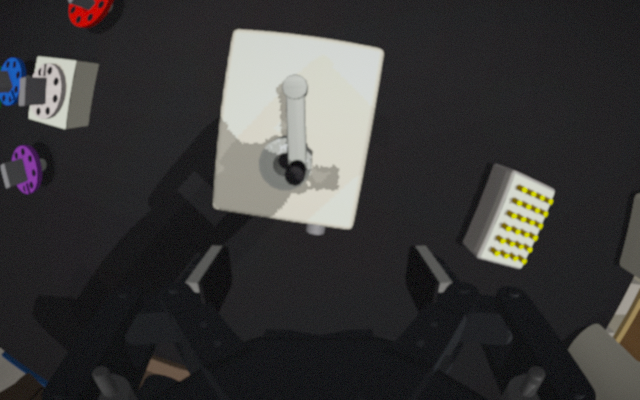

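The wrist view shows the knob at (295,172) and the pivot at (295,88). The knob measures (0.508,-0.163), so I go down onto it and grip.

```bash
python3 -m crank '[[[22,-19,0],0,0],[[22,-19,20],0,0],[[22,-19,50],0,0],[[22,-19,80],0,0],[[22,-19,92],0,0],[[22,-19,92],0,0],[[22,-19,92],0,0]]'
python3 -m crank '[[[0,0,0],0,255],[[0,0,0],0,255],[[0,0,0],0,255],[[0,0,0],0,255],[[0,0,0],0,255],[[0,0,0],0,255]]' 20
python3 - <<'E'
from h import *
s=get_state(); M=R.from_quat(s['tcp_rot']).as_matrix(); piv=np.array([.5749,-.1459]); base=4.4
d=np.array(s['eef_pos'])[:2]-piv; print(np.hypot(*d),np.degrees(np.arctan2(d[1],d[0]))%360, s['eef_pos'],toolyaw())
a0=np.arctan2(d[1],d[0]); r=np.hypot(*d)
for k in range(1,16):
    a=a0+np.radians(k*6); p=piv+r*np.array([np.cos(a),np.sin(a)])
    print(k*6,totool(*p,s['eef_pos'][2]))
E
```

```text
time: 2.45
eef_pos: [0.5097, -0.1626, 0.111]
tcp_rot: [0.993, 0.114, 0.001, 0.0]
contact_force: [0.5, 1.0, -0.4]
opening: 0.997
finger_force: 0.0
time: 3.05
eef_pos: [0.5093, -0.1619, 0.1103]
tcp_rot: [0.993, 0.115, 0.0, 0.0]
contact_force: [-0.3, 0.0, 2.7]
opening: 0.166
finger_force: 19.5
0.06750605428142215 193.68852411255423 [ 0.50931135 -0.16187487  0.11025282] [ 13.17 -76.83]
6 [0.4 7.1 0. ]
12 [ 1.6 14.   0. ]
18 [ 3.5 20.8  0. ]
24 [ 6.1 27.4  0. ]
30 [ 9.3 33.7  0. ]
36 [13.2 39.6  0. ]
42 [17.7 45.   0. ]
48 [22.8 50.   0. ]
54 [28.3 54.4  0. ]
60 [34.3 58.2  0. ]
66 [40.6 61.3  0. ]
72 [47.2 63.8  0. ]
78 [54.1 65.5  0. ]
84 [61.1 66.6  0. ]
90 [68.1 66.9  0. ]
```

```bash
python3 -m crank '[[[0.4,7,0],-6,255],[[1.6,14,0],-12,255],[[3.5,21,0],-18,255],[[6,27,0],-24,255],[[9,34,0],-30,255],[[13,40,0],-36,255],[[18,45,0],-42,255],[[23,50,0],-48,255],[[28,54,0],-54,255],[[34,58,0],-60,255]]'
python3 - <<'E'
from h import *
s=get_state(); piv=np.array([.5749,-.1459])
d=np.array(s['eef_pos'])[:2]-piv; a0=np.arctan2(d[1],d[0]); r=.0685; print(np.hypot(*d),np.degrees(a0)%360, toolyaw(),s['qpos'])
for t in (254,260,266,272,278,282):
    a=np.radians(t); p=piv+r*np.array([np.cos(a),np.sin(a)])
    print(t,totool(*p,s['eef_pos'][2]))
E
```

```text
time: 4.05
eef_pos: [0.5557, -0.2115, 0.1103]
tcp_rot: [0.802, 0.598, -0.0, 0.001]
contact_force: [-2.1, -1.2, 1.5]
opening: 0.167
finger_force: 19.5
0.06835695696467953 253.7029907703677 [ 73.41 -16.59] [-5.33588930e-01  2.10581649e-01  1.85795227e+00 -1.48633763e-03
  1.07215552e+00 -2.43272567e-01]
254 [-0.1  0.4  0. ]
260 [0.3 7.5 0. ]
266 [ 1.5 14.6  0. ]
272 [ 3.4 21.5  0. ]
278 [ 6.1 28.2  0. ]
282 [ 8.2 32.4  0. ]
```

```bash
python3 -m crank '[[[0.3,7.5,0],-6,255],[[1.5,14.6,0],-12,255],[[3.4,21.5,0],-18,255],[[6.1,28.2,0],-24,255],[[8,32,0],-28,255],[[8,32,0],-28,255],[[8,32,0],-28,255]]'
python3 -m crank '[[[0,0,0],0,0],[[0,0,0],0,0],[[0,0,0],0,0],[[0,0,-20],0,0],[[0,0,-60],0,0],[[0,0,-95],0,0],[[0,0,-110],0,0],[[-20,-15,-110],0,0],[[-40,-30,-110],0,0],[[-40,-30,-110],0,0]]'
python3 - <<'E'
from h import *
c=cam('wrist');f=c['frame']; print(toolyaw(),get_state()['qpos'])
W=world(c,True); z=W[...,2]
near=np.hypot(W[...,0]-.505,W[...,1]+.151)<.032
stat('hub',W,near&(abs(z-.09)<.004)); k=(z>.125)&(z<.145)&(np.hypot(W[...,0]-.57,W[...,1]+.2)<.06); stat('knob',W,k)
vv,uu=np.where(near); print(uu.min(),uu.max(),vv.min(),vv.max())
u0,v0=int(uu.mean()),int(vv.mean())
cr=f[max(0,v0-60):v0+60,max(0,u0-60):u0+60]; print(u0,v0)
cv2.imwrite('pics/w2.png',np.hstack([cv2.resize(cr,(400,400),interpolation=cv2.INTER_CUBIC),cv2.resize(f,(400,400))]))
# keyway: points below rim, between r 11 and 17.5
h=W[near&(abs(z-.09)<.003)][:,:2]
E
```

```text
time: 4.75
eef_pos: [0.5892, -0.2132, 0.1104]
tcp_rot: [0.636, 0.772, -0.0, 0.002]
contact_force: [1.7, -3.1, 0.1]
opening: 0.165
finger_force: 19.5
time: 5.75
eef_pos: [0.5652, -0.2587, 0.2186]
tcp_rot: [0.636, 0.772, -0.0, -0.001]
contact_force: [-0.2, -0.4, 0.9]
opening: 1.001
finger_force: 0.0
[101.04  11.04] [-5.90416634e-01  1.64480816e-01  1.70294884e+00  4.71560270e-04
  1.27658918e+00 -7.83180984e-01]
hub 1540 [ 0.5055 -0.1506  0.0903] [array([ 0.506 , -0.1506]), array([0.0475, 0.0481]), np.float64(62.0049)]
knob 310 [ 0.5882 -0.2138  0.1365] [array([ 0.5887, -0.2142]), array([0.0152, 0.0151]), np.float64(22.9288)]
253 312 39 98
282 68
```

View pics/w2.png

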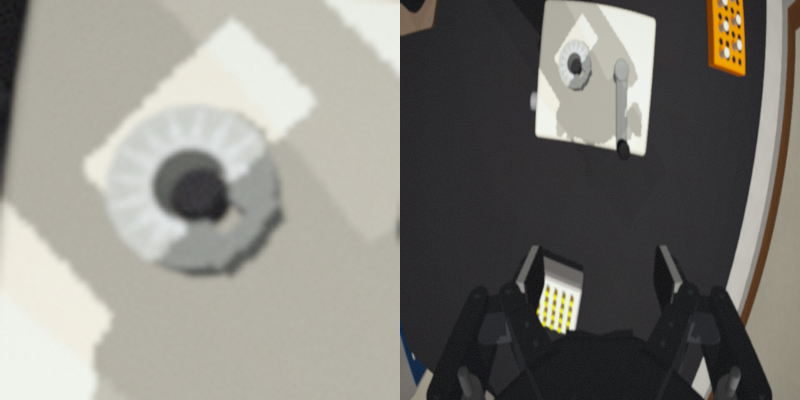

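The lever is open: the knob is at (0.5885,-0.214), which gives about 1.69 rad. The hub is at crop (195,188), and the keyway seems to be toward the lower right at (232,215). I'll check its heading by depth, and get the rotor's rib direction from the top camera.

```bash
python3 - <<'E'
from h import *
c=load('wrist'); W=world(c,True); z=W[...,2]
# hub centre: circle fit to outer rim points at rim height
near=np.hypot(W[...,0]-.5055,W[...,1]+.1506)<.03
p=W[near&(abs(z-.09)<.003)][:,:2]
(cx,cy),r=cv2.minEnclosingCircle(p.astype(np.float32)); print('hub',cx,cy,r)
C=np.array([cx,cy])
# test each direction: project rim-plane points (z=.09, r=14) into the image, read depth-derived z and colour
f=200/np.tan(np.radians(c['vfov'])/2); Rm=R.from_quat(c['orientation']).as_matrix()
def proj(P):
    q=(np.asarray(P)-c['origin'])@Rm; t=np.arctan2(np.hypot(q[0],q[1]),q[2]); k=f*t/np.hypot(q[0],q[1]); return c['cx']+q[0]*k,c['cy']+q[1]*k
for a in range(0,360,10):
    row=[]
    for rr in(.0135,.0155):
        u,v=proj([cx+rr*np.cos(np.radians(a)),cy+rr*np.sin(np.radians(a)),.09]); u,v=int(round(u)),int(round(v)); row+=[round(float(z[v,u])*1000),int(c['frame'][v,u].mean())]
    print(a,row,end=' | ')
m=near&(z<.084); d=W[m]; 
E
```

```text
hub 0.5067047476768494 -0.15123015642166138 0.025456087663769722
0 [92, 153, 90, 153] | 10 [90, 153, 92, 152] | 20 [89, 154, 91, 155] | 30 [90, 219, 90, 203] | 40 [90, 220, 90, 213] | 50 [91, 220, 92, 222] | 60 [91, 221, 91, 218] | 70 [90, 220, 91, 219] | 80 [90, 222, 90, 222] | 90 [89, 212, 91, 211] | 100 [91, 219, 91, 220] | 110 [90, 210, 91, 216] | 120 [91, 215, 90, 217] | 130 [89, 212, 90, 214] | 140 [90, 199, 89, 216] | 150 [90, 198, 91, 212] | 160 [91, 214, 90, 221] | 170 [89, 212, 91, 209] | 180 [89, 204, 90, 217] | 190 [91, 215, 90, 209] | 200 [90, 211, 90, 219] | 210 [91, 214, 91, 210] | 220 [92, 222, 91, 222] | 230 [90, 223, 92, 210] | 240 [91, 224, 91, 219] | 250 [91, 223, 91, 215] | 260 [90, 219, 90, 197] | 270 [89, 181, 90, 154] | 280 [89, 150, 92, 151] | 290 [90, 150, 90, 151] | 300 [91, 151, 89, 152] | 310 [50, 159, 90, 158] | 320 [50, 169, 51, 170] | 330 [50, 157, 50, 169] | 340 [58, 153, 58, 141] | 350 [90, 136, 91, 151] |
```

The keyway points to about 328° in world heading. I now fly to the rotor, turning +94° so that tool x lines up with the grip.

```bash
python3 -m crank '[[[45,0,0],8.5,0],[[90,0,0],17,0],[[135,0,0],25.5,0],[[180,0,0],34,0],[[225,0,0],42.5,0],[[270,0,0],51,0],[[315,0,0],59.5,0],[[360,0,0],68,0],[[405,0,0],76.5,0],[[448,-4,0],85,0]]'
python3 - <<'E'
from h import *
c=cam('wrist');f=c['frame']; print(toolyaw(),get_state()['qpos'],get_state()['eef_pos'])
W=world(c,True); z=W[...,2]
near=np.hypot(W[...,0]-.534,W[...,1]-.1965)<.045
stat('disc',W,near&(abs(z-.063)<.005)); stat('grip',W,near&(z>.094)&(z<.11))
vv,uu=np.where(near&(z>.055)); u0,v0=int(uu.mean()),int(vv.mean()); print(u0,v0)
a,b=max(0,v0-60),max(0,u0-60)
cv2.imwrite('pics/w3.png',cv2.resize(f[a:v0+60,b:u0+60],(600,600),interpolation=cv2.INTER_CUBIC)); print(a,b,f[a:v0+60,b:u0+60].shape)
E
```

```text
time: 6.8
eef_pos: [0.4764, 0.1791, 0.2191]
tcp_rot: [0.985, 0.17, -0.001, -0.0]
contact_force: [0.6, -0.4, -0.8]
opening: 1.001
finger_force: 0.0
[ 19.45 -70.55] [ 0.16786375 -0.09358727  1.96737412  0.00592068  1.26999079  1.39740742] [0.47416529 0.18424866 0.21908458]
disc 3484 [0.535  0.1973 0.0625] [array([0.535 , 0.1971]), array([0.0757, 0.0749]), np.float64(11.1681)]
grip 589 [0.5351 0.1971 0.1031] [array([0.5348, 0.1971]), array([0.0367, 0.0145]), np.float64(7.9586)]
326 271
211 266 (120, 120, 3)
```

View pics/w3.png

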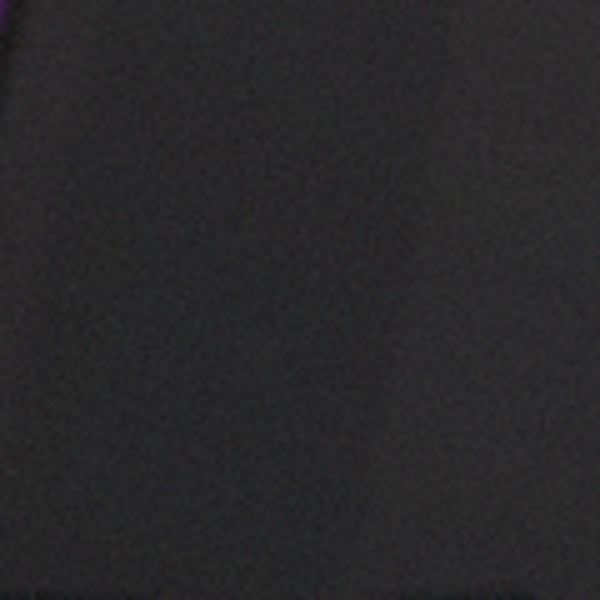

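That crop was off target because no-reading pixels skewed the mean, so I recrop. Measurements: rotor at (0.535,0.197), grip heading 8°.

```bash
python3 - <<'E'
from h import *
c=load('wrist');f=c['frame'];W=world(c,True); z=W[...,2]
near=np.hypot(W[...,0]-.535,W[...,1]-.197)<.045
vv,uu=np.where(near&(z>.055)&(z<.08)); print(uu.min(),uu.max(),vv.min(),vv.max())
u0,v0=int(uu.mean()),int(vv.mean());a,b=max(0,v0-55),max(0,u0-55); print(a,b)
cv2.imwrite('pics/w4.png',cv2.resize(f[a:v0+55,b:u0+55],None,fx=5,fy=5,interpolation=cv2.INTER_CUBIC))
C=np.array([.535,.1971]); fo=200/np.tan(np.radians(c['vfov'])/2); Rm=R.from_quat(c['orientation']).as_matrix()
def proj(P):
    q=(np.asarray(P)-c['origin'])@Rm; t=np.arctan2(np.hypot(q[0],q[1]),q[2]); k=fo*t/np.hypot(q[0],q[1]); return c['cx']+q[0]*k,c['cy']+q[1]*k
for h in(8,188):
    print(h,[round(x) for x in proj([C[0]+.033*np.cos(np.radians(h)),C[1]+.033*np.sin(np.radians(h)),.063])])
E
```

```text
285 358 84 155
64 266
8 [328, 88]
188 [315, 150]
```

View pics/w4.png

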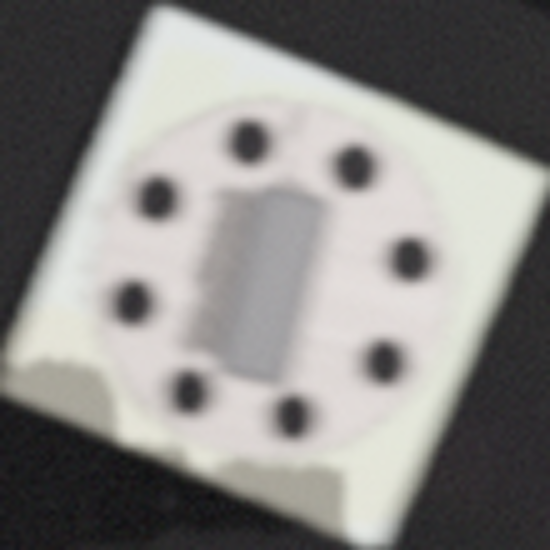

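The crop shows the silver rotor with its grip running from (300,195) to (255,375). A faint mark near (300,118) may be the rib, at the 8° end, so I check the local contrast numerically at both candidates.

```bash
python3 - <<'E'
from h import *
F=[];D=[]
for i in range(8):
    c=cam('wrist'); F.append(c['frame'].astype(float)); D.append(world(c,True)[...,2])
f=np.mean(F,0); z=np.median(D,0)
cv2.imwrite('pics/w5.png',cv2.resize(np.clip((cv2.resize(f[70:165,275:370],None,fx=6,fy=6,interpolation=cv2.INTER_CUBIC)-190)*4,0,255),None,fx=1,fy=1))
C=np.array([.535,.1971]); fo=200/np.tan(np.radians(c['vfov'])/2); Rm=R.from_quat(c['orientation']).as_matrix()
def proj(P):
    q=(np.asarray(P)-c['origin'])@Rm; t=np.arctan2(np.hypot(q[0],q[1]),q[2]); k=fo*t/np.hypot(q[0],q[1]); return c['cx']+q[0]*k,c['cy']+q[1]*k
for h in(8,188):
  for r in(.028,.031,.034):
    o=[]
    for d in range(-14,15,2):
        u,v=proj([C[0]+r*np.cos(np.radians(h+d)),C[1]+r*np.sin(np.radians(h+d)),.063]); o.append((int(cv2.getRectSubPix(f.mean(2).astype(np.float32),(1,1),(u,v))[0,0]),round(float(cv2.getRectSubPix(z.astype(np.float32),(1,1),(u,v))[0,0])*1000,1)))
    print(h,r,o)
print(get_state()['eef_pos'],toolyaw(),totool(.535,.1971,.15))
E
```

```text
8 0.028 [(196, 62.9), (206, 62.9), (209, 62.8), (204, 64.9), (196, 66.8), (186, 66.8), (177, 65.5), (169, 63.7), (160, 62.9), (150, 62.8), (138, 62.7), (122, 62.6), (106, 62.7), (91, 63.1), (87, 63.1)]
8 0.031 [(204, 63.3), (211, 62.9), (211, 63.6), (206, 63.8), (197, 66.5), (188, 67.4), (179, 66.1), (169, 63.7), (159, 62.7), (149, 62.3), (141, 62.4), (132, 62.8), (122, 62.7), (109, 62.9), (99, 63.0)]
8 0.034 [(213, 62.7), (212, 63.2), (210, 63.3), (209, 63.3), (207, 66.7), (202, 67.2), (196, 65.5), (188, 63.3), (183, 62.8), (182, 62.3), (187, 62.5), (190, 62.6), (190, 62.1), (188, 62.7), (185, 62.5)]
188 0.028 [(107, 62.6), (131, 62.5), (153, 62.6), (167, 62.3), (178, 62.5), (186, 62.8), (193, 62.6), (199, 62.7), (203, 62.6), (207, 62.5), (210, 62.8), (209, 62.6), (202, 62.6), (185, 62.4), (160, 62.7)]
188 0.031 [(169, 62.8), (190, 62.5), (201, 62.8), (207, 62.7), (209, 62.4), (211, 62.5), (211, 62.3), (211, 62.6), (212, 62.9), (211, 62.3), (212, 62.8), (211, 62.4), (205, 62.6), (191, 62.4), (169, 62.7)]
188 0.034 [(210, 61.8), (210, 62.1), (211, 62.1), (210, 61.6), (211, 62.1), (211, 62.0), (211, 61.8), (211, 61.8), (211, 61.4), (210, 61.2), (210, 62.2), (210, 62.1), (210, 62.3), (209, 62.1), (205, 62.5)]
[0.47811094 0.17537931 0.21966438] [ 19.75 -70.25] [60.9 -1.2 69.6][ WARN:0@8.715] global loadsave.cpp:1063 imwrite_ Unsupported depth image for selected encoder is fallbacked to CV_8U.
```

View pics/w5.png

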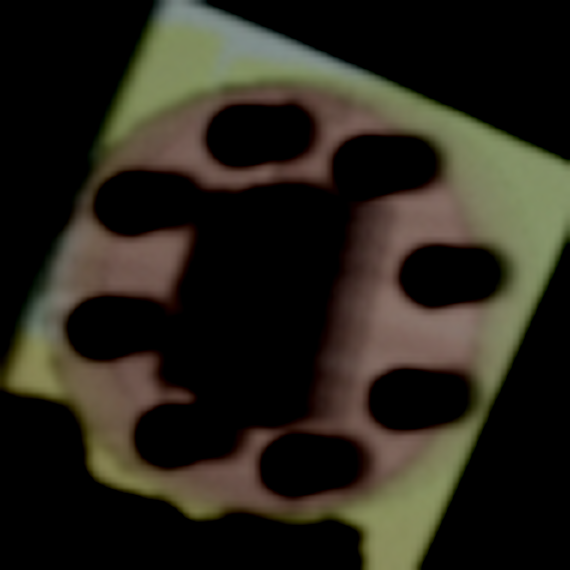

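The depth shows the rib (67 mm against 62.7 mm) on the 8° side, so the key points to about 8°, along tool +x. Now I align, descend and grip.

```bash
python3 -m crank '[[[30,-1,0],6,0],[[61,-1,0],11.7,0],[[61,-1,30],11.7,0],[[61,-1,75],11.7,0],[[61,-1,115],11.7,0],[[61,-1,115],11.7,0]]'
python3 -c "
from h import *
print(toolyaw(),totool(.535,.1971,.072))"
```

```text
time: 7.85
eef_pos: [0.5301, 0.196, 0.0979]
tcp_rot: [0.998, 0.07, -0.007, 0.001]
contact_force: [-1.0, -0.1, -1.6]
opening: 1.002
finger_force: 0.0
[  8.03 -81.97] [ 5.4 -0.4 25.9]
```

```bash
python3 -m crank '[[[3,0,20],0,0],[[4,0,32],0,0],[[4,0,32],0,0]]'
python3 -c "
from h import *
print(toolyaw(),totool(.535,.1971,.072))"
python3 -m crank '[[[0,0,0],0,255],[[0,0,0],0,255],[[0,0,0],0,255],[[0,0,0],0,255],[[0,0,0],0,255],[[0,0,0],0,255]]' 80
python3 -c "
from h import *
print(toolyaw(),totool(.535,.1971,.072))"
```

```text
time: 8.15
eef_pos: [0.5386, 0.1981, 0.0726]
tcp_rot: [0.998, 0.071, -0.001, 0.0]
contact_force: [-0.0, -0.5, 0.1]
opening: 1.002
finger_force: 0.0
[  8.09 -81.91] [-3.7  0.5  0.6]
time: 8.75
eef_pos: [0.5392, 0.1988, 0.0737]
tcp_rot: [0.997, 0.071, 0.0, -0.0]
contact_force: [-1.2, -0.0, 2.9]
opening: 0.129
finger_force: 79.2
[  8.14 -81.86] [-4.4  1.1  1.7]
```

```bash
python3 -m crank '[[[0,0,-20],0,255],[[0,0,-50],0,255],[[0,0,-100],0,255],[[0,0,-142],0,255],[[0,0,-142],0,255],[[0,0,-142],0,255]]'
python3 -c "
from h import *
print(toolyaw(),totool(.446,-.114,.216))"
```

```text
time: 9.35
eef_pos: [0.539, 0.1987, 0.2154]
tcp_rot: [0.997, 0.071, 0.001, -0.0]
contact_force: [0.2, -0.1, -3.0]
opening: 0.128
finger_force: 78.6
[  8.14 -81.86] [-136.3  296.4   -0.8]
```

```bash
python3 -m crank '[[[-15,35,0],4,255],[[-32,70,0],9,255],[[-50,108,0],14,255],[[-67,145,0],20,255],[[-84,183,0],26,255],[[-102,222,0],32,255],[[-119,260,0],37,255],[[-136,296,0],40,255],[[-136,296,0],40,255],[[-136,296,0],40,255]]'
python3 -m crank '[[[0,0,0],0,255],[[0,0,0],0,255],[[0,0,0],0,255]]'
cat > look.py <<'E'
from h import *
from scipy.optimize import least_squares
c=cam('wrist'); W=world(c,True); z=W[...,2]
print(get_state()['eef_pos'],toolyaw())
near=np.hypot(W[...,0]-.5055,W[...,1]+.151)<.03
m=near&(abs(z-.09)<.004); stat('hub',W,m)
# outer wall/rim: convex hull of rim-plane points by colour-free depth; ring: fit circle of r=24 to hull
h=cv2.convexHull(W[m][:,:2].astype(np.float32))[:,0]
s=least_squares(lambda q:np.hypot(h[:,0]-q[0],h[:,1]-q[1])-q[2],[.5055,-.151,.024],loss='soft_l1',f_scale=.0005); print('fit',s.x)
f=200/np.tan(np.radians(c['vfov'])/2); Rm=R.from_quat(c['orientation']).as_matrix()
def proj(P):
    q=(np.asarray(P)-c['origin'])@Rm; t=np.arctan2(np.hypot(q[0],q[1]),q[2]); k=f*t/np.hypot(q[0],q[1]); return c['cx']+q[0]*k,c['cy']+q[1]*k
for a in range(296,360,4):
    o=[]
    for r in(.0125,.014,.0155):
        u,v=proj([s.x[0]+r*np.cos(np.radians(a)),s.x[1]+r*np.sin(np.radians(a)),.09]); o.append(int(z[int(round(v)),int(round(u))]*1000))
    print(a,o,end=' ')
u,v=[int(q) for q in proj([*s.x[:2],.09])]; print(u,v)
E
python3 look.py; python3 - <<'E'
import sys; sys.path.insert(0,'.')
from h import *
cv2.imwrite('pics/w6.png',load('wrist')['frame'])
E
```

```text
time: 10.35
eef_pos: [0.4446, -0.1135, 0.2122]
tcp_rot: [0.961, -0.276, -0.002, -0.001]
contact_force: [-0.4, -0.3, -2.4]
opening: 0.131
finger_force: 78.8
time: 10.65
eef_pos: [0.4462, -0.1125, 0.2145]
tcp_rot: [0.962, -0.273, -0.0, -0.0]
contact_force: [0.1, -0.0, -2.7]
opening: 0.126
finger_force: 78.8
[ 0.44622233 -0.11265871  0.21466512] [ -31.75 -121.75]
hub 1610 [ 0.5051 -0.1503  0.0903] [array([ 0.5057, -0.1503]), array([0.0473, 0.047 ]), np.float64(58.5218)]
fit [ 0.50555172 -0.15061389  0.0241173 ]
296 [89, 91, 90] 300 [91, 89, 89] 304 [91, 89, 90] 308 [89, 90, 90] 312 [48, 50, 89] 316 [50, 49, 49] 320 [49, 50, 49] 324 [49, 49, 65] 328 [51, 51, 64] 332 [50, 49, 66] 336 [50, 51, 65] 340 [50, 50, 51] 344 [50, 51, 50] 348 [50, 51, 90] 352 [49, 90, 89] 356 [90, 90, 90] 319 109
```

View pics/w6.png

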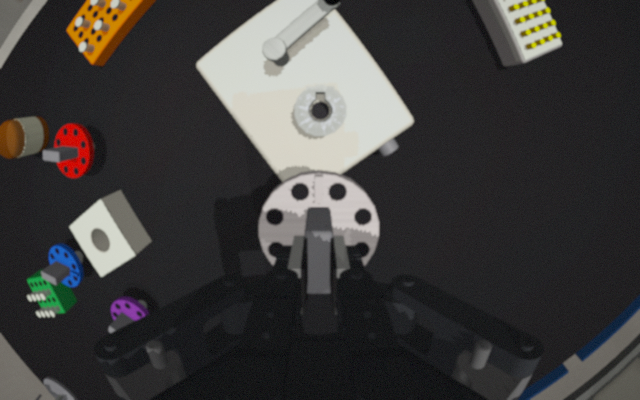

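The picture shows the hub at (319,109), its keyway pointing up toward (320,96), and the rib at (318,181) in line with it. Next I measure the disc centre relative to the TCP, using the visible disc edge.

```bash
python3 - <<'E'
from h import *
from scipy.optimize import least_squares
c=load('wrist'); W=world(c,True); z=W[...,2]; s=get_state(); p=np.array(s['eef_pos'])
zd=p[2]-.0237+.012
m=(abs(z-zd)<.006)&(np.hypot(W[...,0]-p[0],W[...,1]-p[1])<.055)
M=R.from_quat(s['tcp_rot']).as_matrix(); L=(W[m]-p)@M
print(m.sum(),'disc top z',np.median(W[m][:,2]),zd)
h=cv2.convexHull(L[:,:2].astype(np.float32))[:,0]; h=h[h[:,0]>.005]; r=cv2.minAreaRect(L[:,:2].astype(np.float32));print(r, len(h))
q=least_squares(lambda q:np.hypot(h[:,0]-q[0],h[:,1]-q[1])-.038,[0,0],loss='soft_l1',f_scale=.0005); print('centre in tool mm',q.x*1000, np.abs(q.fun).mean()*1000)
rb=m&(z>np.median(W[m][:,2])+.0025); Lr=(W[rb]-p)@M; Lr=Lr[np.hypot(*Lr[:,:2].T)>.02]; print('rib',len(Lr),np.median(Lr,0)*1000)
ang=np.radians(330.5); off=np.array([[np.cos(ang),np.sin(ang)],[np.sin(ang),-np.cos(ang)]]).T@q.x
t=np.array([.5055,-.1505])-off; print('TCP target',t,totool(*t,p[2]))
E
```

```text
6476 disc top z 0.20328503013188637 0.20296512047940637
((0.0036205854266881943, -0.00042293593287467957), (0.07514789700508118, 0.05976007878780365), 89.69147491455078) 24
centre in tool mm [-4.34552849 -0.30486617] 0.15029422776580756
rib 160 [26.9714027  -0.09167221  6.16439273]
TCP target [ 0.50913203 -0.15290518] [74.7  1.1 -0. ]
```

```bash
python3 -m crank '[[[35,0,0],-2,255],[[68,1,0],-2,255],[[74.7,1.1,0],-2.2,255],[[74.7,1.1,25],-2.2,255],[[74.7,1.1,58],-2.2,255],[[74.7,1.1,58],-2.2,255],[[74.7,1.1,58],-2.2,255],[[74.7,1.1,58],-2.2,255]]'
python3 - <<'E'
from h import *
print(get_state()['eef_pos'],toolyaw(),totool(.5091,-.1529,.135))
E
```

```text
time: 11.5
eef_pos: [0.51, -0.1542, 0.159]
tcp_rot: [0.967, -0.256, 0.002, 0.0]
contact_force: [0.3, 0.5, -1.7]
opening: 0.128
finger_force: 78.8
[ 0.50996096 -0.15423106  0.15897422] [ -29.63 -119.63] [-1.5 -0.7 24. ]
```

```bash
python3 -m crank '[[[-1.5,-0.7,0],0,255],[[-1.5,-0.7,0],0,255],[[-1.5,-0.7,4],0,255],[[-1.5,-0.7,8],0,255],[[-1.5,-0.7,11],0,255],[[-1.5,-0.7,14],0,255],[[-1.5,-0.7,17],0,255],[[-1.5,-0.7,17],0,255]]'
python3 -c "
from h import *
print(get_state()['eef_pos'],toolyaw(),totool(.5091,-.1529,.1131),get_state()['contact_force'])"
```

```text
time: 12.3
eef_pos: [0.5078, -0.1526, 0.1392]
tcp_rot: [0.967, -0.256, -0.0, -0.0]
contact_force: [0.0, -0.4, -2.5]
opening: 0.128
finger_force: 78.8
[ 0.50781531 -0.1526072   0.13919444] [ -29.67 -119.67] [ 1.3 -0.4 26.1] [ 0.04740161 -0.40375571 -2.50408715]
```

The shaft is in the bore with no side force. I continue down past the key's contact height.

```bash
python3 -m crank '[[[0.7,-0.2,2],0,255],[[0.7,-0.2,4],0,255],[[0.7,-0.2,6],0,255],[[0.7,-0.2,8],0,255],[[0.7,-0.2,10],0,255],[[0.7,-0.2,12],0,255],[[0.7,-0.2,12],0,255]]'
python3 -c "
from h import *
print(get_state()['eef_pos'],toolyaw(),totool(.5091,-.1529,.1131),get_state()['contact_force'],get_state()['wrist_torque'])"
```

```text
time: 13.0
eef_pos: [0.5084, -0.1527, 0.1274]
tcp_rot: [0.967, -0.256, -0.0, -0.0]
contact_force: [0.6, -0.4, -2.5]
opening: 0.132
finger_force: 78.8
[ 0.50838834 -0.15268348  0.12743492] [ -29.67 -119.67] [ 0.7 -0.2 14.3] [ 0.62028545 -0.3523569  -2.45759436] [ 0.00400899 -0.02871539 -0.0229566 ]
```

The key has slipped in with no contact force. Now I push against the spring.

```bash
python3 -m crank '[[[0.2,0,3],0,255],[[0.2,0,5],0,255],[[0.2,0,7],0,255],[[0.2,0,9],0,255],[[0.2,0,11],0,255],[[0.2,0,13],0,255],[[0.2,0,14],0,255],[[0.2,0,14],0,255]]'
python3 -c "
from h import *
print(get_state()['eef_pos'],toolyaw(),totool(.5091,-.1529,.1131),get_state()['contact_force'],get_state()['wrist_torque'])"
```

```text
time: 13.8
eef_pos: [0.5098, -0.1534, 0.1156]
tcp_rot: [0.967, -0.256, 0.001, 0.0]
contact_force: [-0.6, 0.8, 7.0]
opening: 0.128
finger_force: 80.0
[ 0.50984441 -0.15343498  0.11557319] [ -29.66 -119.66] [-0.9 -0.1  2.5] [-0.58100447  0.76837296  7.00745047] [0.14776869 0.30583641 0.00686956]
```

```bash
python3 -m crank '[[[-0.5,0,1],0,255],[[-0.5,0,2],0,255],[[-0.5,0,3],0,255],[[-0.5,0,4],0,255],[[-0.5,0,4],0,255],[[-0.5,0,4],0,255]]'
python3 -c "
from h import *
print(get_state()['eef_pos'],toolyaw(),get_state()['contact_force'],get_state()['wrist_torque'])"
```

```text
time: 14.4
eef_pos: [0.5102, -0.1536, 0.1138]
tcp_rot: [0.967, -0.256, 0.002, 0.001]
contact_force: [-3.6, 1.7, 15.7]
opening: 0.131
finger_force: 80.9
[ 0.51021615 -0.15357564  0.11381351] [ -29.65 -119.65] [-3.58106453  1.71680993 15.66250039] [0.37286717 0.67893243 0.03100632]
```

```bash
python3 -m crank '[[[-0.8,0,1],0,255],[[-0.8,0,1.5],0,255],[[-0.8,0,1.5],0,255],[[-0.8,0,1.5],0,255],[[-0.8,0,1.5],0,255]]'
python3 - <<'E'
from h import *
c=cam('wrist'); W=world(c,True); z=W[...,2]; s=get_state(); print(s['eef_pos'],s['contact_force'],s['finger_force'],R.from_quat(s['tcp_rot']).as_matrix()[:,2])
m=(abs(z-.102)<.012)&(np.hypot(W[...,0]-.5055,W[...,1]+.1505)<.036)&(((W-s['eef_pos'])@R.from_quat(s['tcp_rot']).as_matrix())[...,0]>.018)
P=W[m]; A=np.c_[P[:,:2]-[.5055,-.1505],np.ones(len(P))]; k=abs(P[:,2]-np.median(P[:,2]))<.003
print('disc top',np.median(P[:,2]),k.sum(),np.linalg.lstsq(A[k],P[k,2],rcond=None)[0])
k=(z>.125)&(z<.142)&(np.hypot(W[...,0]-.588,W[...,1]+.214)<.03); stat('knob',W,k)
E
```

```text
time: 14.9
eef_pos: [0.5102, -0.1536, 0.1138]
tcp_rot: [0.967, -0.256, 0.003, 0.001]
contact_force: [-5.3, 2.8, 19.1]
opening: 0.132
finger_force: 81.4
[ 0.51023251 -0.15360092  0.11377807] [-4.88498104  1.63309652 19.44559764] 81.44088506698608 [ 0.00518907 -0.00306195 -0.99998185]
disc top 0.102611197600325 1086 [-0.02238914  0.01086643  0.10313944]
knob 956 [ 0.5885 -0.2132  0.1363] [array([ 0.589, -0.214]), array([0.0156, 0.0155]), np.float64(2.4282)]
```

The disc has bottomed out: force rises while the height stays put. Its top reads ~103 mm against the expected 102 mm, and the lever is still open. I hand the job in.

```bash
python3 -c "
from plant import ctrl
print(ctrl.sign_off())"
```

```text
the job is handed in; nothing more can be done
None
```

I handed the job in at about 15 s: the lever is open at about 1.69 rad, and the rotor is keyed into the hub and pressed down flush with about 19 N, still gripped at about 80 N. The racks, tip box and bottle were kept clear of by the planned path but not re-measured at the end. The hand-in gave no verdict.

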